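# Refill the empty feed tube of a filter-cassette feeder

### The job

One of the cassette feeder's three leaning feed tubes has run empty. Refill it with the two spare cassettes of the same kind that stand on the bench, end to end and fully down in the tube, and leave the other tubes and everything else as they are.

Things in the scene. Friction and masses are not known exactly. Their poses are not given: they have to be found in the camera images.
- feeder: Fixed base plate of the cassette feeder, 12 mm thick, on the bench top (z = 0); carries three identical feed tubes in a row along y, 90 mm apart. Origin on its underside; x points to its back. It spans x -95 to +195 mm, y -170 to +170 mm; a trough 38 mm high runs along its front edge (x -94 to -40 mm). Place and yaw vary. Any one of the tubes is empty; the others hold one and three cassettes.
- left_mouth (a point): Centre of the rim of the left feed tube as the robot sees it. z: out of the tube along its axis, leaning 30 deg from vertical to the feeder's front; y: along the row; x: to the 27 mm sight slot, up and back. Bore 50 mm, floor 106 mm below the rim; top 6 mm flared, 65 mm outside. At -x (low side) a 31 mm wide lip runs on 22 mm past the rim and carries a cassette laid in, gripped across y. Rims 170 mm above the bench.
- middle_mouth (a point): Centre of the rim of the middle feed tube as the robot sees it. z: out of the tube along its axis, leaning 30 deg from vertical to the feeder's front; y: along the row; x: to the 27 mm sight slot, up and back. Bore 50 mm, floor 106 mm below the rim; top 6 mm flared, 65 mm outside. At -x (low side) a 31 mm wide lip runs on 22 mm past the rim and carries a cassette laid in, gripped across y. Rims 170 mm above the bench.
- right_mouth (a point): Centre of the rim of the right feed tube as the robot sees it. z: out of the tube along its axis, leaning 30 deg from vertical to the feeder's front; y: along the row; x: to the 27 mm sight slot, up and back. Bore 50 mm, floor 106 mm below the rim; top 6 mm flared, 65 mm outside. At -x (low side) a 31 mm wide lip runs on 22 mm past the rim and carries a cassette laid in, gripped across y. Rims 170 mm above the bench.
- cassette_1_center (a point): Centre of one of six identical filter cassettes: closed white drum with two grey bands, 44 mm diameter x 32 mm, 40 g, z its axis, either end first. Four lie in the tubes; two spares stand on the bench at the robot's right, 35 mm or more clear of similar things. Let go in a mouth it slides down and rests on the lower wall, 3 mm off the axis, centre 90, 58 or 26 mm below the rim (1st, 2nd, 3rd).
- cassette_2_center (a point): Centre of one of six identical filter cassettes: closed white drum with two grey bands, 44 mm diameter x 32 mm, 40 g, z its axis, either end first. Four lie in the tubes; two spares stand on the bench at the robot's right, 35 mm or more clear of similar things. Let go in a mouth it slides down and rests on the lower wall, 3 mm off the axis, centre 90, 58 or 26 mm below the rim (1st, 2nd, 3rd).
- cassette_3_center (a point): Centre of one of six identical filter cassettes: closed white drum with two grey bands, 44 mm diameter x 32 mm, 40 g, z its axis, either end first. Four lie in the tubes; two spares stand on the bench at the robot's right, 35 mm or more clear of similar things. Let go in a mouth it slides down and rests on the lower wall, 3 mm off the axis, centre 90, 58 or 26 mm below the rim (1st, 2nd, 3rd).
- cassette_4_center (a point): Centre of one of six identical filter cassettes: closed white drum with two grey bands, 44 mm diameter x 32 mm, 40 g, z its axis, either end first. Four lie in the tubes; two spares stand on the bench at the robot's right, 35 mm or more clear of similar things. Let go in a mouth it slides down and rests on the lower wall, 3 mm off the axis, centre 90, 58 or 26 mm below the rim (1st, 2nd, 3rd).
- cassette_5_center (a point): Centre of one of six identical filter cassettes: closed white drum with two grey bands, 44 mm diameter x 32 mm, 40 g, z its axis, either end first. Four lie in the tubes; two spares stand on the bench at the robot's right, 35 mm or more clear of similar things. Let go in a mouth it slides down and rests on the lower wall, 3 mm off the axis, centre 90, 58 or 26 mm below the rim (1st, 2nd, 3rd).
- cassette_6_center (a point): Centre of one of six identical filter cassettes: closed white drum with two grey bands, 44 mm diameter x 32 mm, 40 g, z its axis, either end first. Four lie in the tubes; two spares stand on the bench at the robot's right, 35 mm or more clear of similar things. Let go in a mouth it slides down and rests on the lower wall, 3 mm off the axis, centre 90, 58 or 26 mm below the rim (1st, 2nd, 3rd).
- wide_cassette: a different, wider and flatter white drum, 58 mm diameter x 20 mm, that does not fit the tubes; not wanted; origin at the centre of its underside
- weighing_tin: lidded aluminium tin, 52 mm diameter (lid 55 mm) x 28 mm; not wanted; origin at the centre of its underside
- check_weight: steel weight with a knob, 32 mm diameter x 50 mm; not wanted; origin at the centre of its underside
- wash_bottle: clear bottle with white cap, 60 mm diameter x 150 mm; origin at the centre of its underside
- sampling_pump: black box 55 x 85 x 125 mm high; origin at the centre of its underside
- forceps: steel forceps lying flat, 140 mm long along their x axis, 8 mm high; origin on their underside near the middle
- barcode_reader: black handset lying flat, 110 mm long along its x axis, 45 mm wide, 24 mm high; origin at the centre of its underside
There are look-alikes about, which are no part of the job. Leave any red look-alike of the part that bears cassette_3_center alone.

How it is judged:
On the way:
1. one spare cassette lies on the floor of a tube (only the empty one has room there) (((x of cassette_3_center in the frame of left_mouth between -0.006 and 0.006 m and y of cassette_3_center in the frame of left_mouth between -0.006 and 0.006 m and z of cassette_3_center in the frame of left_mouth between -0.097 and -0.084 m and angle between the z axis of cassette_3_center and the z axis of left_mouth, either way round below 0.15 rad) or (x of cassette_3_center in the frame of middle_mouth between -0.006 and 0.006 m and y of cassette_3_center in the frame of middle_mouth between -0.006 and 0.006 m and z of cassette_3_center in the frame of middle_mouth between -0.097 and -0.084 m and angle between the z axis of cassette_3_center and the z axis of middle_mouth, either way round below 0.15 rad) or (x of cassette_3_center in the frame of right_mouth between -0.006 and 0.006 m and y of cassette_3_center in the frame of right_mouth between -0.006 and 0.006 m and z of cassette_3_center in the frame of right_mouth between -0.097 and -0.084 m and angle between the z axis of cassette_3_center and the z axis of right_mouth, either way round below 0.15 rad) or (x of cassette_5_center in the frame of left_mouth between -0.006 and 0.006 m and y of cassette_5_center in the frame of left_mouth between -0.006 and 0.006 m and z of cassette_5_center in the frame of left_mouth between -0.097 and -0.084 m and angle between the z axis of cassette_5_center and the z axis of left_mouth, either way round below 0.15 rad) or (x of cassette_5_center in the frame of middle_mouth between -0.006 and 0.006 m and y of cassette_5_center in the frame of middle_mouth between -0.006 and 0.006 m and z of cassette_5_center in the frame of middle_mouth between -0.097 and -0.084 m and angle between the z axis of cassette_5_center and the z axis of middle_mouth, either way round below 0.15 rad) or (x of cassette_5_center in the frame of right_mouth between -0.006 and 0.006 m and y of cassette_5_center in the frame of right_mouth between -0.006 and 0.006 m and z of cassette_5_center in the frame of right_mouth between -0.097 and -0.084 m and angle between the z axis of cassette_5_center and the z axis of right_mouth, either way round below 0.15 rad))), for 0.2 s.
At the end, for the whole second after the job is handed in: Both spare cassettes lie end to end, let go, in the tube that was empty: centres within 6 mm of its axis in x and y and at least 52 mm below the rim, axes within 0.15 rad of the tube's. The four other cassettes are within 8 mm, the bystanders within 30 mm of their start ((((x of cassette_3_center in the frame of left_mouth between -0.006 and 0.006 m and y of cassette_3_center in the frame of left_mouth between -0.006 and 0.006 m and z of cassette_3_center in the frame of left_mouth between -0.097 and -0.052 m and angle between the z axis of cassette_3_center and the z axis of left_mouth, either way round below 0.15 rad) and (x of cassette_5_center in the frame of left_mouth between -0.006 and 0.006 m and y of cassette_5_center in the frame of left_mouth between -0.006 and 0.006 m and z of cassette_5_center in the frame of left_mouth between -0.097 and -0.052 m and angle between the z axis of cassette_5_center and the z axis of left_mouth, either way round below 0.15 rad)) or ((x of cassette_3_center in the frame of middle_mouth between -0.006 and 0.006 m and y of cassette_3_center in the frame of middle_mouth between -0.006 and 0.006 m and z of cassette_3_center in the frame of middle_mouth between -0.097 and -0.052 m and angle between the z axis of cassette_3_center and the z axis of middle_mouth, either way round below 0.15 rad) and (x of cassette_5_center in the frame of middle_mouth between -0.006 and 0.006 m and y of cassette_5_center in the frame of middle_mouth between -0.006 and 0.006 m and z of cassette_5_center in the frame of middle_mouth between -0.097 and -0.052 m and angle between the z axis of cassette_5_center and the z axis of middle_mouth, either way round below 0.15 rad)) or ((x of cassette_3_center in the frame of right_mouth between -0.006 and 0.006 m and y of cassette_3_center in the frame of right_mouth between -0.006 and 0.006 m and z of cassette_3_center in the frame of right_mouth between -0.097 and -0.052 m and angle between the z axis of cassette_3_center and the z axis of right_mouth, either way round below 0.15 rad) and (x of cassette_5_center in the frame of right_mouth between -0.006 and 0.006 m and y of cassette_5_center in the frame of right_mouth between -0.006 and 0.006 m and z of cassette_5_center in the frame of right_mouth between -0.097 and -0.052 m and angle between the z axis of cassette_5_center and the z axis of right_mouth, either way round below 0.15 rad))) and distance of each of cassette_1_center, cassette_2_center, cassette_4_center, cassette_6_center from where it was at the start of the episode below 0.008 m and distance of each of wide_cassette, weighing_tin, check_weight, wash_bottle, sampling_pump, forceps, barcode_reader from where it was at the start of the episode below 0.03 m); the robot touches nothing.
It fails at once if a cassette in one of the other two tubes is taken or shifted (8 mm) (distance of any of cassette_1_center, cassette_2_center, cassette_4_center, cassette_6_center from where it was at the start of the episode above 0.008 m).
It fails at once if a bystander is pushed away (30 mm) (distance of any of wide_cassette, weighing_tin, check_weight, wash_bottle, sampling_pump, forceps, barcode_reader from where it was at the start of the episode above 0.03 m).
It also fails if it takes over 58 s, if anything falls off the work surface, if the arm or the gripper's body presses on something with over 40 N, if the wrist force passes 120 N, or if a joint passes its speed limit or range.

### The arm

A 7-joint arm with a two-finger parallel gripper is mounted at the origin on the work surface. World frame = base frame: x ahead of the robot, y to its left, z up, the work surface at z = 0. Lengths are in m, angles in rad, forces in N, time in s.
With the tool pointing down it reaches from about 0.4 to 0.875 m from the base axis. Payload 6.5 kg.
Tool frame: the origin (TCP) lies on the centre line of the jaws, within the pads' length; the fingertips stand env.nose_length ahead of it and the grasp point (between the pads) lies 2 mm behind it (env.nose_length is the distance from the TCP to the fingertips, in m); z points along the fingers, y is the line along which they close (so a half turn about z gives the same grasp; the last joint's range is limited). The gripper opens to 85 mm and grips with 20 to 120 N. Pads are 22 mm wide; open, the fingers measure 114 mm over their backs; the gripper's body (76 mm by 85 mm) begins 54 mm behind the grasp point. The pads swing forward as they close: fully open they stand 13 mm farther back than shut.
Start: joints at [-1.412, 0.536, -0.004, 1.538, 0.003, 1.067, -0.071], TCP at [0.145, 0.634, 0.248] pointing down, gripper open.
Joint ranges: [-2.7, 2.7], [-0.37, 2.16], [-1.27, 1.26], [0.24, 2.4], [-1.31, 4.45], [0.19, 1.91], [-2.76, 2.76]. Speed limits (rad/s): [2.39, 2.39, 3.14, 3.14, 3.14, 3.14, 3.14].

### API

Orientations are given as a rotation vector (axis times angle).
In Python, from workcell import monitor, imaging, env gives the robot as it stands.
- The arm moves only by the shell command python3 -m jog 'ROWS' [FORCE]. ROWS is JSON, a list of rows, each an object with "dp": the shift along the tool's x, y, z in units of 20 cm (1.0 is 20 cm), a list of three; "delta_rot": the turn, a rotation vector about the tool's x, y, z in units of pi/4 rad (1.0 is pi/4 rad), a list of three; "jaw": the closure, from 0 (fully open) to 1 (shut). In form: [{"dp": [x, y, z], "delta_rot": [ax, ay, az], "jaw": jaw}, ...]. A call has exactly 10 rows; each row shifts and turns the commanded pose from where the row before left it, along the tool's axes as they then stand; what a row does not reach is not made up. A row lasts 1/8 s, in which the tool goes at most 62.5 mm and 10.7 degrees, less where a joint would pass 70% of its speed; a pose out of reach is approached as far as the arm can. A call with a number of a shift or a turn outside -1 to 1 is refused whole. A call with a gripper value outside its range is refused whole. The fingers move at their own pace and stop on an object; FORCE is the grip in N (left out, the last holds). Time passes only in rows, so rows that do not move let the fingers close, or fill a call up. It gives the time, the measured TCP pose, the force, the opening and the grip force at its end, in the units of the state.
- monitor.get_obs(): the state, without advancing time (a new reading comes with each control period).
- imaging.read_camera(name): name is "scene" or "top"; returns a dict with "pixels" (384x512x3 uint8, red, green, blue), "fx", "fy", "cx", "cy" (pixels), "D" ([k1, k2, p1, p2, k3] as OpenCV has them; the pictures are not rectified), "cam_to_world" (4x4, takes a point from camera to world coordinates). Camera axes: x right, y down, z forward; pixel columns grow to the right and rows downward; lengths in m; the calibration is good to about 2 mm. A picture is of the moment at which its call begins. There is no depth.
- env.close_job(): hands the job in; it is judged then, once.
The state is a dict: "clock": time; "qpos": joint angles; "dq": joint speeds; "joint_torque": joint torques, N m; "tcp_pos": TCP position; "eef_rot": TCP orientation; "wrist_force": force on the tool from outside, world axes, zero at the start; "wrist_torque": the same for the moment, N m; "width": finger opening in m; "finger_force": force on a finger pad.
Only numpy, scipy, OpenCV 4.12 (cv2) and the standard library are available. Lean on these libraries where they do the work, as an engineer would, in place of code of your own. Each camera call takes 0.05 s, during which the arm holds its last target. There are 200 camera calls.

## Working session

There is one attempt and no reset: what is moved stays moved. The work goes in short steps, Python scripts to look and compute and a shell command to move; the robot and the scene stay as the last step left them, time stands still between calls to the robot, and variables do not carry over. Pictures are saved under pics/ and viewed, at most 10 in all, crops included, and the job is handed in when it is done.

```bash
ls; mkdir -p pics; python3 - <<'E'
from workcell import monitor, imaging, env
import cv2,numpy as np
print(env.nose_length); o=monitor.get_obs(); print({k:np.round(v,3).tolist() for k,v in o.items()})
for n in("scene","top"):
    c=imaging.read_camera(n); cv2.imwrite(f"pics/{n}0.png",c["pixels"][:,:,::-1]); print(n,c["fx"],c["fy"],c["cx"],c["cy"],c["D"],np.round(c["cam_to_world"],3).tolist())
E
```

```text
pics
0.017
{'clock': 0.0, 'qpos': [-1.412, 0.537, -0.004, 1.539, 0.003, 1.067, -0.071], 'dq': [-0.001, 0.0, -0.0, -0.001, -0.001, -0.0, 0.001], 'joint_torque': [-0.0, -58.342, 1.048, -25.91, 0.012, 0.01, 0.0], 'tcp_pos': [0.145, 0.633, 0.247], 'eef_rot': [-0.352, -3.122, 0.003], 'wrist_force': [-0.101, 0.451, 0.267], 'wrist_torque': [0.007, 0.026, -0.013], 'finger_force': 0.0, 'width': 0.085}
scene 386.8279389069947 386.8279389069947 269.03548503150364 191.33782176571845 [-0.08386012  0.          0.          0.          0.        ] [[0.506, 0.502, -0.701, 1.303], [0.863, -0.278, 0.423, -0.508], [0.017, -0.819, -0.574, 0.735], [0.0, 0.0, 0.0, 1.0]]
top 355.5703048957994 355.5703048957994 251.9909710060718 194.46583132463505 [-0.00948668  0.          0.          0.          0.        ] [[-0.014, -0.999, 0.048, 0.489], [-1.0, 0.014, 0.005, -0.039], [-0.005, -0.047, -0.999, 1.052], [0.0, 0.0, 0.0, 1.0]]
```

View pics/scene0.png

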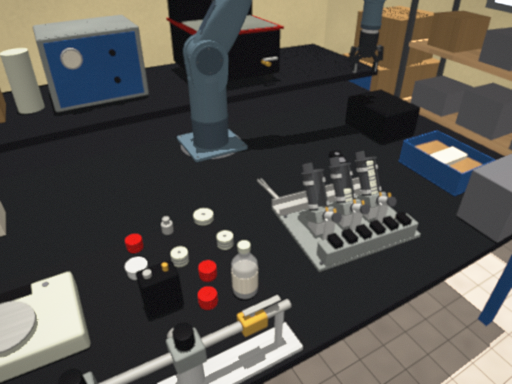

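View pics/top0.png

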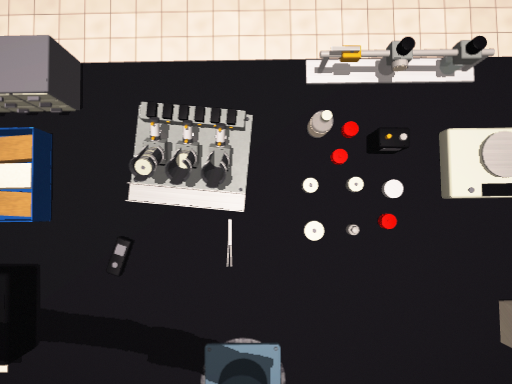

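The top view shows the feeder around (190,160) with mouths near (143,168), (180,170) and (217,175). White round things are at (311,185), (356,184), (394,188) and (314,231), with red drums at (351,129), (340,156) and (389,221) and the weight at (353,230). The likely spares are the two smaller drums at (311,185) and (356,184). I'll check both in crops.

```bash
python3 - <<'E'
import cv2,numpy as np
t=cv2.imread("pics/top0.png"); s=cv2.imread("pics/scene0.png")
a=cv2.resize(t[95:215,120:260],(700,600),interpolation=cv2.INTER_CUBIC); 
a=(255*(a/255.)**.6).astype('uint8');cv2.imwrite("pics/c1.png",a)
b=cv2.resize(t[165:250,290:410],(400,283),interpolation=cv2.INTER_CUBIC)
d=cv2.resize(s[195:285,120:250],(400,277),interpolation=cv2.INTER_CUBIC)
e=cv2.resize(s[145:265,265:425],(800,600-283),interpolation=cv2.INTER_AREA)
e=(255*(cv2.resize(s[145:245,290:410],(380,317),interpolation=cv2.INTER_CUBIC)/255.)**.6).astype('uint8')
o=np.zeros((600,800,3),'uint8'); o[:283,:400]=b; o[:277,400:]=d; o[283:,:380]=e
cv2.imwrite("pics/c2.png",o)
E
```

```text
(no output)
```

View pics/c1.png

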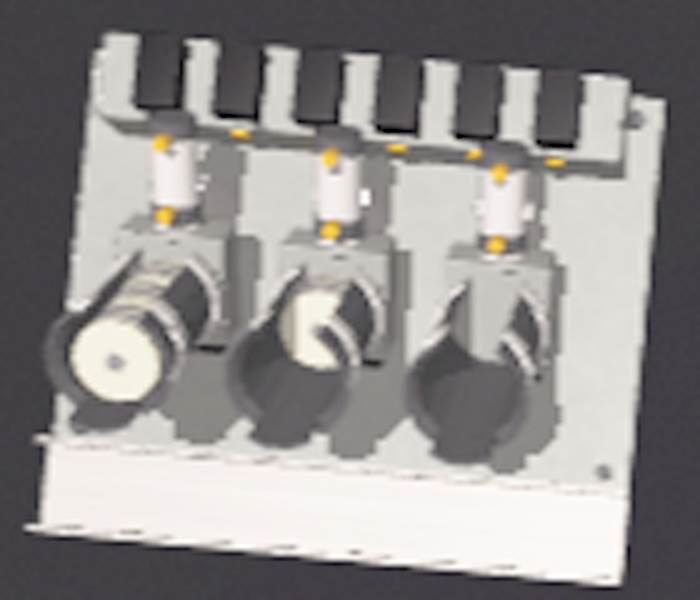

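View pics/c2.png

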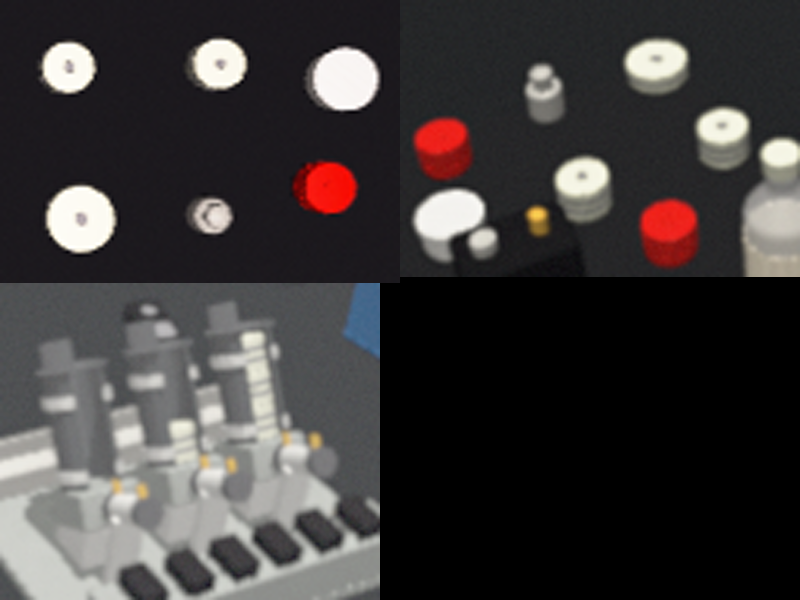

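The right tube (217,175) is empty; the middle one holds one cassette and the left one three. The spares are the banded cream drums at (311,185) and (356,184). The wide cassette is at (314,231), the tin at (394,188), and the red drums are left alone. Next I'll zoom on the mouths and localise the spares.

```bash
cat >h.py <<'E'
from workcell import monitor, imaging, env
import cv2,numpy as np
from scipy.spatial.transform import Rotation as R
def ray(c,uv):
    K=np.array([[c["fx"],0,c["cx"]],[0,c["fy"],c["cy"]],[0,0,1]])
    p=cv2.undistortPoints(np.array(uv,float).reshape(-1,1,2),K,np.array(c["D"]))[:,0]
    T=c["cam_to_world"]; return T[:3,3],np.c_[p,np.ones(len(p))]@T[:3,:3].T
def onz(c,uv,z):
    o,d=ray(c,uv); return o+d*((np.asarray(z)-o[2])/d[:,2])[:,None]
def proj(c,P):
    K=np.array([[c["fx"],0,c["cx"]],[0,c["fy"],c["cy"]],[0,0,1]])
    T=np.linalg.inv(c["cam_to_world"]); return cv2.projectPoints(np.array(P,float).reshape(-1,1,3),cv2.Rodrigues(T[:3,:3])[0],T[:3,3],K,np.array(c["D"]))[0][:,0]
def whites(c,lo=600):
    im=c["pixels"].astype(int); m=((im.min(2)>170)).astype('uint8')
    n,l,s,ce=cv2.connectedComponentsWithStats(m)
    return [(ce[i],s[i]) for i in range(1,n) if 80<s[i,4]<600]
E
python3 - <<'E'
from h import *
t=imaging.read_camera("top")
for ce,s in whites(t):
    if ce[0]>290: print(ce.round(1),s[2:].tolist(),onz(t,[ce],[.032]).round(4)[0])
im=t["pixels"][:,:,::-1]
z=cv2.resize(im[145:197,162:236],(740,520),interpolation=cv2.INTER_CUBIC)
cv2.imwrite("pics/c3.png",(255*(z/255.)**.5).astype('uint8'))
f=lambda u,v:((u+.5)/5-.5+120,(v+.5)/5-.5+95)
print(onz(t,[f(665,100),f(102,33),f(620,487),f(620,583),f(28,530),f(40,437)],[.012,.012,.012,.038,.038,.038]).round(4))
E
```

```text
[422.9  61.3] [33, 14, 221] [ 0.9209 -0.5399  0.032 ]
[353.1  62.4] [55, 8, 255] [ 0.9205 -0.3354  0.032 ]
[322.6 120. ] [20, 21, 247] [ 0.7511 -0.2419  0.032 ]
[355.6 183.6] [16, 14, 172] [ 0.5648 -0.3324  0.032 ]
[310.1 184.8] [15, 15, 175] [ 0.5633 -0.2016  0.032 ]
[393.1 188.4] [19, 19, 281] [ 0.5496 -0.4399  0.032 ]
[313.8 230.3] [20, 20, 307] [ 0.4327 -0.2093  0.032 ]
[[ 0.7755 -0.0391  0.012 ]
 [ 0.8213  0.2953  0.012 ]
 [ 0.5463 -0.0095  0.012 ]
 [ 0.4901 -0.0096  0.038 ]
 [ 0.5251  0.329   0.038 ]
 [ 0.5784  0.3222  0.038 ]]
```

View pics/c3.png

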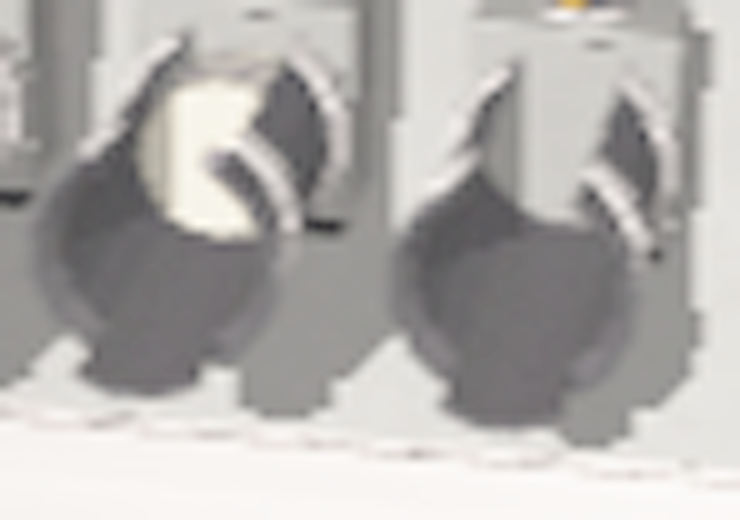

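```bash
python3 - <<'E'
from h import *
t=imaging.read_camera("top")
f=lambda u,v:(162+(u+.5)/10-.5,145+(v+.5)/10-.5)
g=lambda P:[(np.round([(p[0]-161.5)*10-.5,(p[1]-144.5)*10-.5])).tolist() for p in P]
yaw=-np.radians(6.1); Rz=R.from_euler('z',yaw).as_matrix()
c,s=np.cos(np.pi/6),.5
M=Rz@np.array([[c,0,-s],[0,1,0],[s,0,c]])
l,r=onz(t,[f(392,268),f(636,288)],[.17,.17]); print("ext",l.round(4),r.round(4),(l+r)/2,np.linalg.norm(l-r))
le=onz(t,[f(505,427)],[.175]); print("lip end",le)
for x0 in (.555,.565,.575):
    m=np.array([x0,((l+r)/2)[1],.17])
    a=np.radians([0,30,60,90,120,150,180,210,240,270,300,330])
    ring=[m+M@[-.0325*np.cos(k),.0325*np.sin(k),0] for k in a]
    print(x0,"ring",g(proj(t,ring)),"\n lip in/out",g(proj(t,[m+M@[-.025,0,.022],m+M@[-.029,0,.022],m+M@[-.0325,0,0],m+M@[.025,.0135,0],m+M@[.025,-.0135,0],m+M@[-.022,.0155,.022],m+M@[-.022,-.0155,.022]])))
E
```

```text
ext [0.5907 0.0923 0.17  ] [0.5849 0.0314 0.17  ] [0.58780051 0.06184439 0.17      ] 0.061116607323038086
lip end [[0.55025901 0.0638092  0.175     ]]
0.555 ring [[512.0, 524.0], [448.0, 503.0], [402.0, 457.0], [385.0, 397.0], [403.0, 340.0], [452.0, 300.0], [519.0, 290.0], [584.0, 312.0], [630.0, 361.0], [645.0, 421.0], [625.0, 478.0], [576.0, 515.0]] 
 lip in/out [[499.0, 539.0], [499.0, 553.0], [512.0, 524.0], [463.0, 313.0], [573.0, 323.0], [437.0, 522.0], [562.0, 534.0]]
0.565 ring [[511.0, 485.0], [448.0, 464.0], [402.0, 417.0], [385.0, 357.0], [403.0, 299.0], [452.0, 260.0], [518.0, 249.0], [584.0, 272.0], [630.0, 320.0], [645.0, 381.0], [624.0, 438.0], [576.0, 476.0]] 
 lip in/out [[499.0, 498.0], [498.0, 513.0], [511.0, 485.0], [463.0, 272.0], [572.0, 282.0], [437.0, 482.0], [562.0, 493.0]]
0.575 ring [[511.0, 446.0], [447.0, 424.0], [401.0, 378.0], [385.0, 317.0], [403.0, 259.0], [452.0, 219.0], [518.0, 209.0], [583.0, 231.0], [630.0, 280.0], [644.0, 341.0], [624.0, 398.0], [575.0, 436.0]] 
 lip in/out [[498.0, 458.0], [498.0, 472.0], [511.0, 446.0], [463.0, 232.0], [572.0, 242.0], [436.0, 441.0], [561.0, 453.0]]
```

```bash
cat >>h.py <<'E'
yaw=-np.radians(6.1); Rz=R.from_euler('z',yaw).as_matrix()
c_,s_=np.cos(np.pi/6),.5
M=Rz@np.array([[c_,0,-s_],[0,1,0],[s_,0,c_]]); RM=M@np.diag([-1,1,-1]); RB=Rz@np.diag([-1,1,-1.])
m0=np.array([.585,.061,.17])
def plan(Rt,*pts):
    o=monitor.get_obs(); Rc=R.from_rotvec(o["eef_rot"]); p=np.array(o["tcp_pos"])
    print("t",round(float(o["clock"]),2),"tcp",p.round(4),"w",round(float(o["width"]),4),"rot",((Rc.inv()*R.from_matrix(Rt)).as_rotvec()/(np.pi/4)).round(3))
    for q in pts:
        print("dp",(Rt.T@(np.array(q)-p)/.2).round(3)); p=np.array(q)
E
python3 -c "
from h import *
plan(RB,[.46,.36,.30],[.5633,-.2016,.15],[.5633,-.2016,.023])"
```

```text
t 0.2 tcp [0.1448 0.6333 0.2477] w 0.0858 rot [-0.001  0.    -0.151]
dp [-1.712 -1.191 -0.261]
dp [-0.812 -2.737  0.75 ]
dp [0.    0.    0.635]
```

```bash
r='{"dp":[-0.19,-0.132,-0.029],"delta_rot":[0,0,0],"jaw":0}'
python3 -m jog '[{"dp":[0,0,-0.02],"delta_rot":[0,0,-0.151],"jaw":0},{"dp":[-0.19,-0.132,-0.029],"delta_rot":[0,0,0],"jaw":0},{"dp":[-0.19,-0.132,-0.029],"delta_rot":[0,0,0],"jaw":0},{"dp":[-0.19,-0.132,-0.029],"delta_rot":[0,0,0],"jaw":0},{"dp":[-0.19,-0.132,-0.029],"delta_rot":[0,0,0],"jaw":0},{"dp":[-0.19,-0.132,-0.029],"delta_rot":[0,0,0],"jaw":0},{"dp":[-0.19,-0.132,-0.029],"delta_rot":[0,0,0],"jaw":0},{"dp":[-0.19,-0.132,-0.029],"delta_rot":[0,0,0],"jaw":0},{"dp":[-0.19,-0.132,-0.029],"delta_rot":[0,0,0],"jaw":0},{"dp":[-0.19,-0.132,-0.029],"delta_rot":[0,0,0],"jaw":0}]' 40
python3 -c "
from h import *
plan(RB,[.5633,-.2016,.25],[.5633,-.2016,.023])"
```

```text
clock: 1.45
tcp_pos: [0.4607, 0.36, 0.3046]
eef_rot: [-0.167, -3.137, 0.0]
wrist_force: [0.2, 0.6, -1.0]
width: 0.0857
finger_force: 0.0
t 1.45 tcp [0.4607 0.36   0.3046] w 0.0857 rot [-0. -0.  0.]
dp [-0.808 -2.738  0.273]
dp [0.    0.    1.135]
```

```bash

python3 -m jog '[{"dp":[-0.081,-0.274,0.027],"delta_rot":[0,0,0],"jaw":0},{"dp":[-0.081,-0.274,0.027],"delta_rot":[0,0,0],"jaw":0},{"dp":[-0.081,-0.274,0.027],"delta_rot":[0,0,0],"jaw":0},{"dp":[-0.081,-0.274,0.027],"delta_rot":[0,0,0],"jaw":0},{"dp":[-0.081,-0.274,0.027],"delta_rot":[0,0,0],"jaw":0},{"dp":[-0.081,-0.274,0.027],"delta_rot":[0,0,0],"jaw":0},{"dp":[-0.081,-0.274,0.027],"delta_rot":[0,0,0],"jaw":0},{"dp":[-0.081,-0.274,0.027],"delta_rot":[0,0,0],"jaw":0},{"dp":[-0.081,-0.274,0.027],"delta_rot":[0,0,0],"jaw":0},{"dp":[-0.081,-0.274,0.027],"delta_rot":[0,0,0],"jaw":0}]'
python3 -c "
from h import *
plan(RB,[.5633,-.2016,.06],[.5633,-.2016,.023])"
```

```text
clock: 2.7
tcp_pos: [0.563, -0.2025, 0.2503]
eef_rot: [0.166, 3.137, 0.0]
wrist_force: [0.6, 1.6, 0.8]
width: 0.0857
finger_force: 0.0
t 2.7 tcp [ 0.563  -0.2025  0.2503] w 0.0857 rot [0.    0.    0.001]
dp [-0.001  0.005  0.951]
dp [0.    0.    0.185]
```

```bash
python3 -c "
from h import *
s=imaging.read_camera('scene'); t=imaging.read_camera('top')
print(onz(s,[(224.3,235.3),(178.5,252.2)],.032+np.zeros(2)).round(4))
# hole in top crop c2 at (69,67),(220,64)
g=lambda u,v:(290+(u+.5)*.3-.5,165+(v+.5)*.3-.5)
print(onz(t,[g(69,67),g(220,64)],.032+np.zeros(2)).round(4))"
python3 -m jog '[{"dp":[0,0.005,0.2],"delta_rot":[0,0,0],"jaw":0},{"dp":[0,0,0.2],"delta_rot":[0,0,0],"jaw":0},{"dp":[0,0,0.2],"delta_rot":[0,0,0],"jaw":0},{"dp":[0,0,0.15],"delta_rot":[0,0,0],"jaw":0},{"dp":[0,0,0.1],"delta_rot":[0,0,0],"jaw":0},{"dp":[0,0,0.1],"delta_rot":[0,0,0],"jaw":0},{"dp":[0,0,0],"delta_rot":[0,0,0],"jaw":0},{"dp":[0,0,0],"delta_rot":[0,0,0],"jaw":0},{"dp":[0,0,0],"delta_rot":[0,0,0],"jaw":0},{"dp":[0,0,0],"delta_rot":[0,0,0],"jaw":0}]'
```

```text
[[ 0.5644 -0.2022  0.032 ]
 [ 0.5666 -0.3337  0.032 ]]
[[ 0.5634 -0.2022  0.032 ]
 [ 0.5641 -0.3325  0.032 ]]
clock: 4.05
tcp_pos: [0.5634, -0.2001, 0.0612]
eef_rot: [0.167, 3.136, -0.0]
wrist_force: [-0.6, -0.3, -0.2]
width: 0.0856
finger_force: 0.0
```

```bash

python3 -m jog '[{"dp":[0,-0.008,0.1],"delta_rot":[0,0,0],"jaw":0},{"dp":[0,0,0.09],"delta_rot":[0,0,0],"jaw":0},{"dp":[0,0,0],"delta_rot":[0,0,0],"jaw":0},{"dp":[0,0,0],"delta_rot":[0,0,0],"jaw":1},{"dp":[0,0,0],"delta_rot":[0,0,0],"jaw":1},{"dp":[0,0,0],"delta_rot":[0,0,0],"jaw":1},{"dp":[0,0,0],"delta_rot":[0,0,0],"jaw":1},{"dp":[0,0,0],"delta_rot":[0,0,0],"jaw":1},{"dp":[0,0,0],"delta_rot":[0,0,0],"jaw":1},{"dp":[0,0,0],"delta_rot":[0,0,0],"jaw":1}]' 40
python3 -c "
from h import *
o=monitor.get_obs();p=np.array(o['tcp_pos'])
pre=m0+M@np.array([-.002,0,.08])
plan(RB,[p[0],p[1],.30],[pre[0],pre[1],.30])"
```

```text
clock: 5.3
tcp_pos: [0.5634, -0.2017, 0.0232]
eef_rot: [0.167, 3.136, -0.0]
wrist_force: [0.0, 0.1, 5.5]
width: 0.0427
finger_force: 40.7
t 5.3 tcp [ 0.5634 -0.2017  0.0232] w 0.0427 rot [-0.     0.002  0.   ]
dp [ 0.     0.    -1.384]
dp [0.241 1.318 0.   ]
```

```bash

python3 -m jog '[{"dp":[0,0,-0.1],"delta_rot":[0,0,0],"jaw":1},{"dp":[0,0,-0.26],"delta_rot":[0,0,0],"jaw":1},{"dp":[0,0,-0.26],"delta_rot":[0,0,0],"jaw":1},{"dp":[0,0,-0.26],"delta_rot":[0,0,0],"jaw":1},{"dp":[0,0,-0.26],"delta_rot":[0,0,0],"jaw":1},{"dp":[0,0,-0.24],"delta_rot":[0,0,0],"jaw":1},{"dp":[0.04,0.2,0],"delta_rot":[0,0,0],"jaw":1},{"dp":[0.04,0.22,0],"delta_rot":[0,0,0],"jaw":1},{"dp":[0.04,0.22,0],"delta_rot":[0,0,0],"jaw":1},{"dp":[0.04,0.22,0],"delta_rot":[0,0,0],"jaw":1}]'
python3 -c "
from h import *
pre=m0+M@np.array([-.002,0,.09])
plan(RB,[pre[0],pre[1],.32]);plan(RM,pre)"
```

```text
clock: 6.55
tcp_pos: [0.5485, -0.0258, 0.2996]
eef_rot: [0.167, 3.136, 0.0]
wrist_force: [0.9, -0.2, -0.8]
width: 0.0428
finger_force: 40.7
t 6.55 tcp [ 0.5485 -0.0258  0.2996] w 0.0428 rot [ 0.     0.001 -0.   ]
dp [ 0.098  0.451 -0.102]
t 6.55 tcp [ 0.5485 -0.0258  0.2996] w 0.0428 rot [ 0.    -0.666 -0.   ]
dp [0.217 0.451 0.179]
```

```bash

python3 -m jog '[{"dp":[0,0,0],"delta_rot":[0,-0.166,0],"jaw":1},{"dp":[0,0,0],"delta_rot":[0,-0.167,0],"jaw":1},{"dp":[0,0,0],"delta_rot":[0,-0.167,0],"jaw":1},{"dp":[0,0,0],"delta_rot":[0,-0.166,0],"jaw":1},{"dp":[0.055,0.113,0.045],"delta_rot":[0,0,0],"jaw":1},{"dp":[0.054,0.113,0.045],"delta_rot":[0,0,0],"jaw":1},{"dp":[0.054,0.113,0.045],"delta_rot":[0,0,0],"jaw":1},{"dp":[0.054,0.112,0.044],"delta_rot":[0,0,0],"jaw":1},{"dp":[0,0,0],"delta_rot":[0,0,0],"jaw":1},{"dp":[0,0,0],"delta_rot":[0,0,0],"jaw":1}]'
python3 - <<'E'
from h import *
plan(RM,m0+M@np.array([-.002,0,.03]))
o=[]
for n,b in(("top",(170,120,80,90)),("scene",(280,110,100,112))):
    c=imaging.read_camera(n); x,y,w,h=b
    z=cv2.resize(c["pixels"][y:y+h,x:x+w,::-1],(400,450),interpolation=cv2.INTER_CUBIC); o.append((255*(z/255.)**.5).astype('uint8'))
    P=[m0,m0+M@[-.025,0,.022],m0+M@[0,.0325,0],m0+M@[0,-.0325,0],m0+M@[.03,0,0]]
    for p in proj(c,P): cv2.circle(o[-1],(int((p[0]+.5-x)*400/w),int((p[1]+.5-y)*450/h)),2,(0,0,255),-1)
cv2.imwrite("pics/c4.png",np.hstack(o))
E
```

```text
clock: 7.8
tcp_pos: [0.5392, 0.0638, 0.2466]
eef_rot: [0.14, 2.615, -0.037]
wrist_force: [-0.3, -1.3, 0.2]
width: 0.0425
finger_force: 40.6
t 7.8 tcp [0.5392 0.0638 0.2466] w 0.0425 rot [-0.     0.    -0.001]
dp [0.003 0.01  0.296]
```

View pics/c4.png

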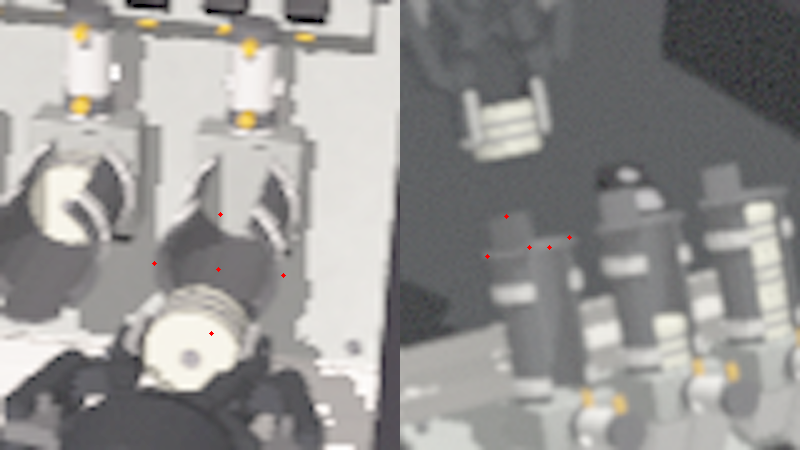

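The held cassette sits squarely above the right mouth. In the scene view the predicted rim points (487,256) and (570,237) match the rim to about 1–2 px, and the top view is symmetric about it. Lowering in steps.

```bash

python3 -m jog '[{"dp":[0,0.01,0.1],"delta_rot":[0,0,0],"jaw":1},{"dp":[0,0,0.1],"delta_rot":[0,0,0],"jaw":1},{"dp":[0,0,0.05],"delta_rot":[0,0,0],"jaw":1},{"dp":[0,0,0.04],"delta_rot":[0,0,0],"jaw":1},{"dp":[0,0,0.02],"delta_rot":[0,0,0],"jaw":1},{"dp":[0,0,0.015],"delta_rot":[0,0,0],"jaw":1},{"dp":[0,0,0.01],"delta_rot":[0,0,0],"jaw":1},{"dp":[0,0,0],"delta_rot":[0,0,0],"jaw":1},{"dp":[0,0,0],"delta_rot":[0,0,0],"jaw":1},{"dp":[0,0,0],"delta_rot":[0,0,0],"jaw":1}]'
python3 - <<'E'
from h import *
p=np.array(monitor.get_obs()['tcp_pos']); print("mouth frame",(M.T@(p-m0)).round(4))
o=[]
for n,b in(("top",(170,120,80,90)),("scene",(280,110,100,112))):
    c=imaging.read_camera(n); x,y,w,h=b
    z=cv2.resize(c["pixels"][y:y+h,x:x+w,::-1],(400,450),interpolation=cv2.INTER_CUBIC); o.append((255*(z/255.)**.5).astype('uint8'))
cv2.imwrite("pics/c5.png",np.hstack(o))
E
```

```text
clock: 9.15
tcp_pos: [0.5726, 0.0632, 0.1879]
eef_rot: [0.139, 2.615, -0.037]
wrist_force: [-0.0, 0.6, -0.8]
width: 0.0428
finger_force: 40.7
mouth frame [-0.0019  0.0008  0.0218]
```

View pics/c5.png

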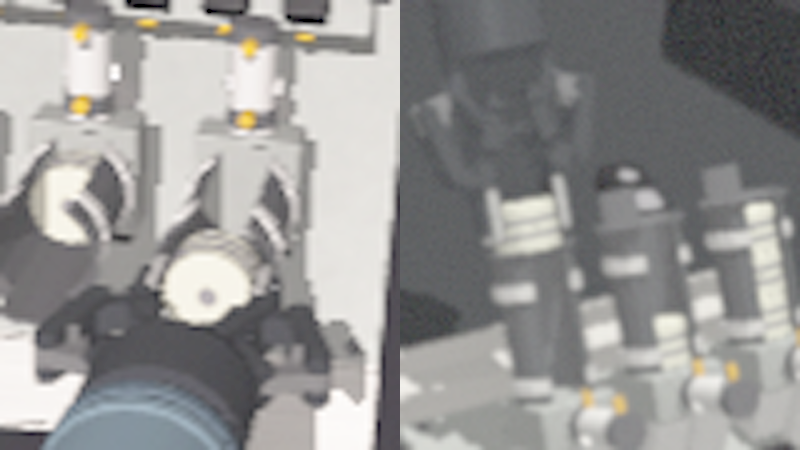

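The cassette's lower end is at the rim and centred, with no contact force. Releasing and backing off.

```bash

python3 -m jog '[{"dp":[0,0,0],"delta_rot":[0,0,0],"jaw":0.25},{"dp":[0,0,0],"delta_rot":[0,0,0],"jaw":0.25},{"dp":[0,0,0],"delta_rot":[0,0,0],"jaw":0.25},{"dp":[0,0,0],"delta_rot":[0,0,0],"jaw":0.25},{"dp":[0,0,0],"delta_rot":[0,0,0],"jaw":0.25},{"dp":[0,0,-0.1],"delta_rot":[0,0,0],"jaw":0.25},{"dp":[0,0,-0.2],"delta_rot":[0,0,0],"jaw":0.25},{"dp":[0,0,-0.2],"delta_rot":[0,0,0],"jaw":0.25},{"dp":[0,0,-0.1],"delta_rot":[0,0,0],"jaw":0.25},{"dp":[0,0,0],"delta_rot":[0,0,0],"jaw":0.25}]'
python3 - <<'E'
from h import *
plan(RB,[.5645,-.333,.25])
o=[]
for n,b in(("top",(170,120,80,90)),("scene",(280,110,100,112))):
    c=imaging.read_camera(n); x,y,w,h=b
    z=cv2.resize(c["pixels"][y:y+h,x:x+w,::-1],(400,450),interpolation=cv2.INTER_CUBIC); o.append((255*(z/255.)**.5).astype('uint8'))
cv2.imwrite("pics/c6.png",np.hstack(o))
E
```

```text
clock: 10.5
tcp_pos: [0.5133, 0.0696, 0.2932]
eef_rot: [0.139, 2.612, -0.036]
wrist_force: [0.6, 1.1, -0.3]
width: 0.0637
finger_force: 0.0
t 10.5 tcp [0.5133 0.0696 0.2932] w 0.0637 rot [0.002 0.67  0.   ]
dp [-0.468 -1.975  0.216]
```

View pics/c6.png

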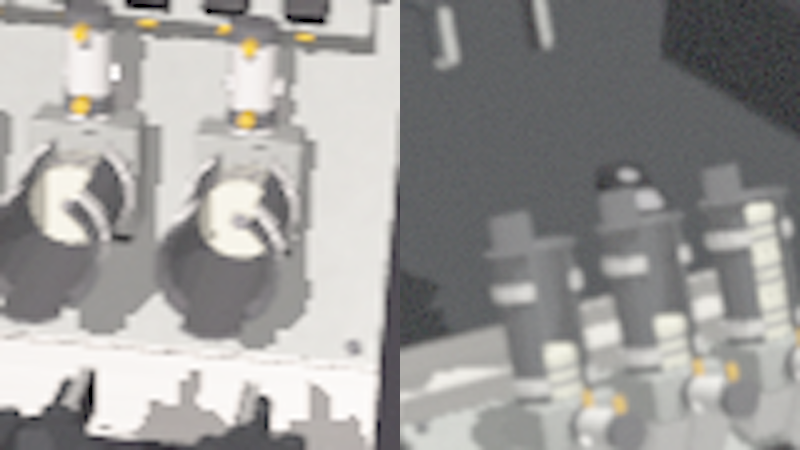

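The first cassette is down on the floor of the right tube; in the scene view it matches the middle tube's single one. Now the second spare.

```bash

python3 -m jog '[{"dp":[0,-0.15,0],"delta_rot":[0,0.167,0],"jaw":0},{"dp":[0,-0.2,0],"delta_rot":[0,0.168,0],"jaw":0},{"dp":[0,-0.2,0],"delta_rot":[0,0.168,0],"jaw":0},{"dp":[0,-0.2,0],"delta_rot":[0,0.167,0],"jaw":0},{"dp":[-0.078,-0.2,0.036],"delta_rot":[0,0,0],"jaw":0},{"dp":[-0.078,-0.21,0.036],"delta_rot":[0,0,0],"jaw":0},{"dp":[-0.078,-0.21,0.036],"delta_rot":[0,0,0],"jaw":0},{"dp":[-0.078,-0.21,0.036],"delta_rot":[0,0,0],"jaw":0},{"dp":[-0.078,-0.2,0.036],"delta_rot":[0,0,0],"jaw":0},{"dp":[-0.078,-0.195,0.036],"delta_rot":[0,0,0],"jaw":0}]'
python3 -c "
from h import *
plan(RB,[.565,-.333,.06])"
```

```text
clock: 11.85
tcp_pos: [0.5644, -0.3299, 0.2515]
eef_rot: [0.175, 3.108, -0.016]
wrist_force: [0.7, 0.0, 0.4]
width: 0.0855
finger_force: 0.0
t 11.85 tcp [ 0.5644 -0.3299  0.2515] w 0.0855 rot [-0.012  0.037 -0.007]
dp [-0.004 -0.015  0.958]
```

```bash

python3 -m jog '[{"dp":[0,0,0],"delta_rot":[0,0,0],"jaw":0},{"dp":[0,0,0],"delta_rot":[0,0,0],"jaw":0},{"dp":[0,0,0.2],"delta_rot":[0,0,0],"jaw":0},{"dp":[0,0,0.2],"delta_rot":[0,0,0],"jaw":0},{"dp":[0,0,0.2],"delta_rot":[0,0,0],"jaw":0},{"dp":[0,0,0.15],"delta_rot":[0,0,0],"jaw":0},{"dp":[0,0,0.1],"delta_rot":[0,0,0],"jaw":0},{"dp":[0,0,0.1],"delta_rot":[0,0,0],"jaw":0},{"dp":[0,0,0],"delta_rot":[0,0,0],"jaw":0},{"dp":[0,0,0],"delta_rot":[0,0,0],"jaw":0}]'
python3 -c "
from h import *
plan(RB,[.565,-.333,.0232])"
```

```text
clock: 13.1
tcp_pos: [0.5713, -0.3307, 0.065]
eef_rot: [0.174, 3.103, -0.017]
wrist_force: [-0.5, 0.1, 0.2]
width: 0.0855
finger_force: 0.0
t 13.1 tcp [ 0.5713 -0.3307  0.065 ] w 0.0855 rot [-0.011  0.043 -0.007]
dp [ 0.03  -0.015  0.209]
```

```bash

python3 -m jog '[{"dp":[0.03,-0.015,0],"delta_rot":[-0.011,0.043,-0.007],"jaw":0},{"dp":[0,0,0],"delta_rot":[0,0,0],"jaw":0},{"dp":[0,0,0.1],"delta_rot":[0,0,0],"jaw":0},{"dp":[0,0,0.108],"delta_rot":[0,0,0],"jaw":0},{"dp":[0,0,0],"delta_rot":[0,0,0],"jaw":1},{"dp":[0,0,0],"delta_rot":[0,0,0],"jaw":1},{"dp":[0,0,0],"delta_rot":[0,0,0],"jaw":1},{"dp":[0,0,0],"delta_rot":[0,0,0],"jaw":1},{"dp":[0,0,0],"delta_rot":[0,0,0],"jaw":1},{"dp":[0,0,0],"delta_rot":[0,0,0],"jaw":1}]' 40
python3 -c "
from h import *
plan(RB,[.565,-.333,.30],[.5475,.0,.30])"
```

```text
clock: 14.35
tcp_pos: [0.5646, -0.3328, 0.0228]
eef_rot: [-0.167, -3.136, 0.0]
wrist_force: [0.4, -0.1, 3.0]
width: 0.043
finger_force: 40.9
t 14.35 tcp [ 0.5646 -0.3328  0.0228] w 0.043 rot [-0.    -0.001  0.   ]
dp [-2.000e-03 -1.000e-03 -1.386e+00]
dp [0.264 1.646 0.   ]
```

```bash

python3 -m jog '[{"dp":[0,0,-0.1],"delta_rot":[0,0,0],"jaw":1},{"dp":[0,0,-0.26],"delta_rot":[0,0,0],"jaw":1},{"dp":[0,0,-0.26],"delta_rot":[0,0,0],"jaw":1},{"dp":[0,0,-0.26],"delta_rot":[0,0,0],"jaw":1},{"dp":[0,0,-0.26],"delta_rot":[0,0,0],"jaw":1},{"dp":[0,0,-0.24],"delta_rot":[0,0,0],"jaw":1},{"dp":[0.04,0.24,0],"delta_rot":[0,0,0],"jaw":1},{"dp":[0.04,0.24,0],"delta_rot":[0,0,0],"jaw":1},{"dp":[0.04,0.24,0],"delta_rot":[0,0,0],"jaw":1},{"dp":[0.04,0.24,0],"delta_rot":[0,0,0],"jaw":1}]'
python3 -m jog '[{"dp":[0.02,0.2,0],"delta_rot":[0,0,0],"jaw":1},{"dp":[0.02,0.2,0],"delta_rot":[0,0,0],"jaw":1},{"dp":[0.02,0.2,0],"delta_rot":[0,0,0],"jaw":1},{"dp":[0,0,0],"delta_rot":[0,0,0],"jaw":1},{"dp":[0,0,0],"delta_rot":[0,-0.166,0],"jaw":1},{"dp":[0,0,0],"delta_rot":[0,-0.167,0],"jaw":1},{"dp":[0,0,0],"delta_rot":[0,-0.167,0],"jaw":1},{"dp":[0,0,0],"delta_rot":[0,-0.166,0],"jaw":1},{"dp":[0,0,0],"delta_rot":[0,0,0],"jaw":1},{"dp":[0,0,0],"delta_rot":[0,0,0],"jaw":1}]'
python3 -c "
from h import *
plan(RM,m0+M@np.array([-.002,.0008,.06]),m0+M@np.array([-.002,.0008,.0216]))"
```

```text
clock: 15.6
tcp_pos: [0.5527, -0.137, 0.2997]
eef_rot: [-0.167, -3.137, -0.0]
wrist_force: [0.5, 1.1, -1.3]
width: 0.0428
finger_force: 40.8
clock: 16.85
tcp_pos: [0.5549, -0.0184, 0.2997]
eef_rot: [0.14, 2.617, -0.037]
wrist_force: [0.4, 0.5, -0.1]
width: 0.0428
finger_force: 40.7
t 16.85 tcp [ 0.5549 -0.0184  0.2997] w 0.0428 rot [-0.    -0.002 -0.001]
dp [0.241 0.415 0.315]
dp [-0.    -0.     0.192]
```

```bash

python3 -m jog '[{"dp":[0.06,0.104,0],"delta_rot":[0,0,0],"jaw":1},{"dp":[0.06,0.104,0],"delta_rot":[0,0,0],"jaw":1},{"dp":[0.06,0.104,0],"delta_rot":[0,0,0],"jaw":1},{"dp":[0.061,0.103,0],"delta_rot":[0,0,0],"jaw":1},{"dp":[0,0,0.1],"delta_rot":[0,0,0],"jaw":1},{"dp":[0,0,0.1],"delta_rot":[0,0,0],"jaw":1},{"dp":[0,0,0.1],"delta_rot":[0,0,0],"jaw":1},{"dp":[0,0,0.015],"delta_rot":[0,0,0],"jaw":1},{"dp":[0,0,0],"delta_rot":[0,0,0],"jaw":1},{"dp":[0,0,0],"delta_rot":[0,0,0],"jaw":1}]'
python3 -c "
from h import *
plan(RM,m0+M@np.array([-.002,.0008,.0216]))"
```

```text
clock: 18.1
tcp_pos: [0.5529, 0.0658, 0.2207]
eef_rot: [0.14, 2.616, -0.037]
wrist_force: [-0.1, -0.7, -0.0]
width: 0.043
finger_force: 40.8
t 18.1 tcp [0.5529 0.0658 0.2207] w 0.043 rot [ 0.001 -0.001 -0.   ]
dp [-0.004 -0.003  0.193]
```

```bash

python3 -m jog '[{"dp":[-0.004,-0.003,0.06],"delta_rot":[0,0,0],"jaw":1},{"dp":[0,0,0.05],"delta_rot":[0,0,0],"jaw":1},{"dp":[0,0,0.04],"delta_rot":[0,0,0],"jaw":1},{"dp":[0,0,0.02],"delta_rot":[0,0,0],"jaw":1},{"dp":[0,0,0.013],"delta_rot":[0,0,0],"jaw":1},{"dp":[0,0,0.01],"delta_rot":[0,0,0],"jaw":1},{"dp":[0,0,0],"delta_rot":[0,0,0],"jaw":1},{"dp":[0,0,0],"delta_rot":[0,0,0],"jaw":1},{"dp":[0,0,0],"delta_rot":[0,0,0],"jaw":1},{"dp":[0,0,0],"delta_rot":[0,0,0],"jaw":1}]'
python3 -c "
from h import *
p=np.array(monitor.get_obs()['tcp_pos']); print('mouth frame',(M.T@(p-m0)).round(4))"
```

```text
clock: 19.35
tcp_pos: [0.5722, 0.0631, 0.1869]
eef_rot: [0.139, 2.617, -0.037]
wrist_force: [-0.5, 0.2, -0.1]
width: 0.0428
finger_force: 40.8
mouth frame [-0.0028  0.0008  0.0211]
```

The pose is the same as the first time and there is no contact force. Release.

```bash

python3 -m jog '[{"dp":[0,0,0],"delta_rot":[0,0,0],"jaw":0.25},{"dp":[0,0,0],"delta_rot":[0,0,0],"jaw":0.25},{"dp":[0,0,0],"delta_rot":[0,0,0],"jaw":0.25},{"dp":[0,0,0],"delta_rot":[0,0,0],"jaw":0.25},{"dp":[0,0,0],"delta_rot":[0,0,0],"jaw":0.25},{"dp":[0,0,-0.1],"delta_rot":[0,0,0],"jaw":0.25},{"dp":[0,0,-0.2],"delta_rot":[0,0,0],"jaw":0.25},{"dp":[0,0,-0.2],"delta_rot":[0,0,0],"jaw":0.25},{"dp":[0,0,-0.1],"delta_rot":[0,0,0],"jaw":0.25},{"dp":[0,0,0],"delta_rot":[0,0,0],"jaw":0.25}]'
python3 - <<'E'
from h import *
o=[]
for n,b in(("top",(170,120,80,90)),("scene",(280,110,100,112))):
    c=imaging.read_camera(n); x,y,w,h=b
    z=cv2.resize(c["pixels"][y:y+h,x:x+w,::-1],(400,450),interpolation=cv2.INTER_CUBIC); o.append((255*(z/255.)**.5).astype('uint8'))
cv2.imwrite("pics/c7.png",np.hstack(o))
E
```

```text
clock: 20.6
tcp_pos: [0.5131, 0.0696, 0.2923]
eef_rot: [0.139, 2.614, -0.035]
wrist_force: [-0.0, 0.9, -0.6]
width: 0.0642
finger_force: 0.0
```

View pics/c7.png

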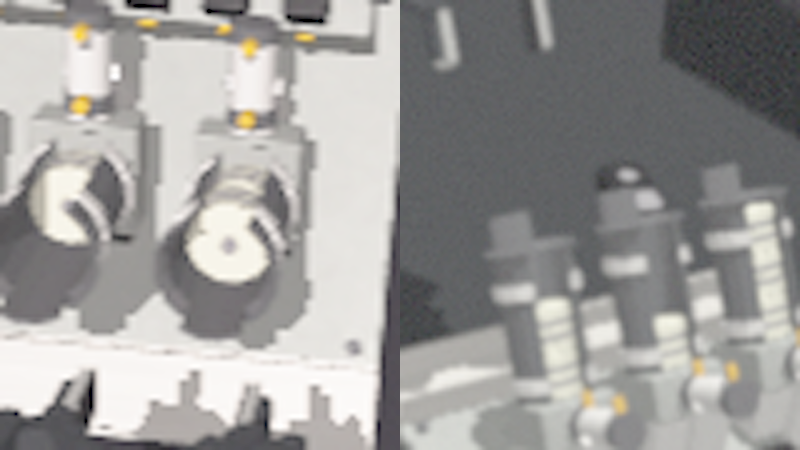

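The scene view shows two cassettes end to end and fully down in the right tube, at about (558,345) in the crop. The other tubes are unchanged and the gripper is clear.

```bash
python3 -c "
from workcell import env
print(env.close_job())"
```

```text
the job is handed in; nothing more can be done
None
```

I put both spare cassettes end to end and fully down in the right tube, the empty one, disturbed nothing else that I could see, and handed the job in at about 21 s of the 58 s; no verdict was returned.

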